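# Wind a glue press shut with its loose crank

### The job

Take the loose crank with the red knob from its wooden rest and seat it fully down on the square shaft end of the blue press, then wind it clockwise, several full turns, until you feel the sliding jaw grip the wooden block firmly against the fixed jaw. Stop as soon as it is firm, so that the block is not bruised, and never force the crank sideways or let it ride off the shaft; close the jaw only with the crank. Leave the crank seated on the shaft, let go, and leave the other tools alone.

Things in the scene. Friction and masses are not known exactly. Their poses are not given: they have to be found in the camera images.
- press: Blue glue press fixed to the bench; steel bed 255 x 90 mm, 12 mm thick. Origin: on the bench under the axis of the upright drive shaft; x points along the bed from the gearbox to the fixed jaw (the closing way), z up. Gearbox round the origin 66 x 70 mm, 68 mm high. The fixed jaw was bolted down by hand in its slot: its face is somewhere between x = +183 and +191 mm, not measured; find it by feel.
- shaft_top (a point): Centre of the top of the upright square shaft end, 94 mm above the bench. Square 16 x 16 mm, 18 mm high, above it a 6 mm tip tapering to 9 mm. At its foot a round collar, diameter 30 mm, top 22 mm below this point (72 mm above the bench): the seated crank's underside lies on it. x and y axes are square to the flats and turn with the shaft.
- press_shaft: The turning shaft; origin on its axis, 70 mm above the bench. Clockwise seen from above closes the jaw, 24 mm per full turn; about two to three turns are needed. It stays where it is left (grip over 75 N eases back to that): drag 0.3 N m, that is 5 N at the crank's knob. Jaw force F adds F x 0.0038 N m: 60 N of grip is felt at the knob as about 4 N more, 130 N as 8 N more.
- press_jaw: Sliding blue jaw. Origin: 12 mm above the bench, at the foot of its pressing face as it stands unloaded, axes as the press; it moves along the press's +x when closing, driven through the shaft only; do not push it. Its steel face plate, 72 mm wide, 44 mm high, sits on four stiff springs (80 N per mm together), so the grip grows by about 300 N per radian of crank after contact.
- block: Wooden block, 55 (x) x 60 (y) x 40 (z) mm, 80 g, loose on the press bed between the jaws, up to 16 mm from the fixed jaw. Origin: centre of its underside. The jaw pushes it along x until it meets the fixed jaw. Firmly gripped means 30 N or more of jaw force; more than 130 N bruises it.
- crank: Loose steel crank, 0.26 kg. Origin: centre of the socket boss's underside, on the turning axis; x along the arm to the knob, z up. Socket open below 17.6 mm square, 26 mm deep, flats along x and y (fits the shaft four ways, 0.8 mm play a side). Boss 30 x 30 mm to z = 30; grip block 26 x 26 mm, z = 30 to 60, to carry it by, across the arm. Arm 18 mm wide, z = 28 to 38.
- knob (a point): Middle of the crank's red upright knob, 60 mm from the socket axis along the crank's x and 64 mm above the crank's underside. Knob diameter 22 mm, from z = 40 to 84 mm of the crank; it spins freely on its pin, so a hand can hold it all the way round without turning the wrist.
- crank_rest: Fixed wooden rest for the crank: board 125 x 64 x 8 mm (the crank starts upright on it) with a stub dowel, diameter 14 mm, 14 mm high, inside the crank's socket, and a 24 x 30 mm prop to 36 mm height under the arm's end. Origin: on the bench under the dowel; x points to the prop.
- dust_brush: Flat bench brush, 160 x 44 x 14 mm, origin centre of its underside; leave alone.
- square: Try square with wooden stock, 196 x 115 x 18 mm, origin centre of its underside; leave alone.
- tin: Open tin with screws, diameter 67 mm, 32 mm high, origin centre of its underside; leave alone.
Not all that is in view belongs to the job. What is shaped like the crank but yellow is not meant. Of the things that look like the block, the larger one is meant.

How it is judged:
On the way, in this order (a step that is already met when the one before it is completed fails the run):
1. the crank is seated fully down on the square shaft end (z of crank in the frame of press below 0.076 m and horizontal distance between crank and shaft_top below 0.004 m and angle between crank's own z axis and vertical below 0.12 rad), for 0.2 s.
2. with the crank still seated, the jaw grips the block against the fixed jaw with 30 N or more (all of step 1 and contact force between press_jaw and block above 30 N), for 0.2 s.
At the end, for the whole second after the job is handed in: The crank is at rest seated on the shaft (underside within 4 mm of the collar, within 4 mm of the axis, upright within 7 degrees) and the jaw grips the block at rest against the fixed jaw with 30 to 130 N (all of step 2 and contact force between press_jaw and block below 130 N and linear speed of each of crank, block below 0.01 m/s); the robot touches nothing.
It fails at once if the block is bruised: the jaw presses it with more than 130 N (contact force between press_jaw and block above 130 N).
It fails at once if the crank rides off the square (lifted over 12 mm) while winding, before the block is gripped or after (x of press_jaw in the frame of press above 0.095 m and z of crank in the frame of press above 0.084 m).
It fails at once if the crank is forced on the shaft with more than 120 N in all (contact force between crank and press above 120 N).
It fails at once if the robot itself pushes the jaw or the block (contact force between any of the arm, the fingers and press_jaw above 3 N or contact force between any of the arm, the fingers and block above 3 N).
It fails at once if the brush, the try square or the tin is moved more than 30 mm (distance of any of dust_brush, square, tin from where it was at the start of the episode above 0.03 m).
It also fails if it takes over 72 s, if anything falls off the work surface, if the arm or the gripper's body presses on something with over 40 N, if the wrist force passes 120 N, or if a joint passes its speed limit or range.

### The arm

A 7-joint arm with a two-finger parallel gripper is mounted at the origin on a cart in front of the work surface, level with it; the furniture and walls round the work are solid. World frame = base frame: x ahead of the robot, y to its left, z up, the work surface at z = 0. Lengths are in m, angles in rad, forces in N, time in s.
With the tool pointing down it reaches from about 0.4 to 0.875 m from the base axis. Payload 19.3 kg.
Tool frame: the origin (TCP) lies at the very end of the fingers, on their centre line; the grasp point (between the pads) lies 19 mm behind it; z points along the fingers, y is the line along which they close (so a half turn about z gives the same grasp; the last joint's range is limited). The gripper opens to 85 mm and grips with 20 to 120 N. Pads are 22 mm wide; open, the fingers measure 114 mm over their backs; the gripper's body (76 mm by 85 mm) begins 54 mm behind the grasp point. The pads swing forward as they close: fully open they stand 13 mm farther back than shut.
Start: joints at [1.118, 0.521, -0.036, 1.599, 0.021, 1.021, -0.113], TCP at [0.233, -0.58, 0.231] pointing down, gripper open.
Joint ranges: [-2.91, 2.91], [-0.3, 2.13], [-1.5, 1.42], [0.17, 2.43], [-1.26, 4.41], [0.16, 1.93], [-2.52, 2.52]. Speed limits (rad/s): [1.89, 1.89, 2.39, 2.39, 3.01, 3.01, 3.01].

### API

Orientations are given as [roll, pitch, yaw] about the fixed x, y, z axes, in that order (R = Rz(yaw) Ry(pitch) Rx(roll)).
In Python, from workcell import bot gives the robot as it stands. The module is installed in compiled form; this text tells all that it offers.
- The arm moves only by the tool apply_moves, never from a script. Its arguments are lists of equal length, an entry for each row: "claw": the finger opening in m, from 0 to 0.0854; "xyz": the shift along the tool's x, y, z in m, a list of three; "twist": the turn, a rotation vector about the tool's x, y, z in rad, a list of three. A call has 1 to 20 rows; each row shifts and turns the commanded pose from where the row before left it, along the tool's axes as they then stand; what a row does not reach is not made up. A row lasts 1/10 s, in which the tool goes at most 50 mm and 8.59 degrees, less where a joint would pass 70% of its speed; a pose out of reach is approached as far as the arm can. A call with a gripper value outside its range is refused whole. The fingers move at their own pace and stop on an object; "force" is the grip in N (left out, the last holds). Time passes only in rows, so rows that do not move let the fingers close. It gives the time, the measured TCP pose, the force, the opening and the grip force at its end, in the units of the state.
- bot.observe(): the state, without advancing time (a new reading comes with each control period).
- bot.grab_frame(name): name is "scene" or "top"; returns a dict with "img" (480x640x3 uint8, red, green, blue), "vfov" (degrees; the focal length in pixels is half the picture's height over the tangent of half this angle, whatever the lens; pixels are square), "cx", "cy" (the principal point, pixels), "distortion" ([k1, k2, p1, p2, k3] as OpenCV has them; the pictures are not rectified), "view" (4x4, takes a point from world to camera coordinates). Camera axes: x right, y up, looking along -z (the intrinsics and any distortion apply to the point x, -y, -z); pixel columns grow to the right and rows downward; lengths in m; the calibration is good to about 2 mm. A picture is of the moment at which its call begins. There is no depth.
- bot.job_done(): hands the job in; it is judged then, once.
Trained networks look in the newest picture that a camera, given by its name, has taken for a name from the list of things; names that differ only in an ending like _2 or _b are one class to them, and where a whole thing is asked for, a point or a joint stands for the part that bears it (a point fixed in the world has none). Each returns a list of dicts, best first, with "score" (0 to 1); they miss things now and then, are a little off and sometimes report something else, mostly with a low value. They report only what shows in the picture. A call takes as long as a camera call. They do not tell look-alikes from the thing itself.
- bot.find_in(camera, query): "position" ([x, y, z] in m, in world coordinates, good to about 4 mm: the middle of the surface that is visible of it).
The state is a dict: "clock": time; "qpos": joint angles; "qd": joint speeds; "joint_efforts": joint torques, N m; "position": TCP position; "tool_rot": TCP orientation; "force": force on the tool from outside, world axes, zero at the start; "moment": the same for the moment, N m; "grip_width": finger opening in m; "finger_force": force on a finger pad.
Only numpy, scipy, OpenCV 4.12 (cv2) and the standard library are available. Lean on these libraries where they do the work, as an engineer would, in place of code of your own. Each camera call takes 0.05 s, during which the arm holds its last target. There are 200 camera calls.

## Working session

There is one attempt and no reset: what is moved stays moved. The work goes in short steps, Python scripts to look and compute and a tool call to move; the robot and the scene stay as the last step left them, time stands still between calls to the robot, and variables do not carry over. Pictures are saved under pics/ and viewed, at most 10 in all, crops included, and the job is handed in when it is done.

Besides the shell and the picture viewer there is one more tool, called after "Request:" as a command line: name --argument value ..., lists and objects as JSON in quotes. apply_moves: Moves the arm, as the interface text tells. Its arguments: {"type":"object","properties":{"claw":{"type":"array"},"xyz":{"type":"array"},"twist":{"type":"array"},"force":{"type":"number"}},"required":["claw","xyz","twist"]}

```bash
mkdir -p pics
cat > h.py <<'E'
import numpy as np,cv2
from workcell import bot
def cam(n):
    f=bot.grab_frame(n); V=np.array(f['view']); fl=240/np.tan(np.radians(f['vfov'])/2)
    K=np.array([[fl,0,f['cx']],[0,fl,f['cy']],[0,0,1]]); D=np.diag([1,-1,-1,1.])@V
    return f['img'],K,np.array(f['distortion'],float),D
def ray(c,px,z):
    _,K,d,M=c; p=cv2.undistortPoints(np.array([[px]],float),K,d)[0,0]
    R,t=M[:3,:3],M[:3,3]; o=-R.T@t; v=R.T@np.array([p[0],p[1],1]); return o+v*(z-o[2])/v[2]
def proj(c,P):
    _,K,d,M=c; P=np.atleast_2d(np.array(P,float)); return cv2.projectPoints(P,cv2.Rodrigues(M[:3,:3])[0],M[:3,3],K,d)[0][:,0]
def save(n,im): cv2.imwrite('pics/'+n+'.png',np.ascontiguousarray(im[:,:,::-1]))
E
python3 - <<'E'
from h import *
for n in ['scene','top']:
    c=cam(n); save(n+'0',c[0]); M=c[3]; print(n,-M[:3,:3].T@M[:3,3],c[1][0,0],c[2])
    for q in ['crank','knob','shaft_top','press','press_jaw','block','crank_rest','dust_brush','square','tin']:
        print(q,[(np.round(r['position'],3).tolist(),round(r['score'],2)) for r in bot.find_in(n,q)])
s=bot.observe();print({k:np.round(v,3).tolist() for k,v in s.items()})
E
```

```text
scene [0.10774108 0.77504196 0.7636643 ] 501.5434751880669 [-0.08962257  0.          0.          0.          0.        ]
crank [([0.388, -0.008, 0.021], 0.85), ([0.504, -0.246, 0.048], 0.75), ([0.72, 0.086, 0.016], 0.67)]
knob [([0.42, 0.043, 0.022], 0.59), ([0.475, -0.288, 0.072], 0.51)]
shaft_top []
press [([0.505, 0.34, 0.042], 0.61)]
press_jaw [([0.541, 0.334, 0.06], 0.66), ([0.736, -0.246, 0.006], 0.33)]
block [([0.557, 0.18, 0.026], 0.8), ([0.539, 0.336, 0.063], 0.72), ([0.622, 0.303, 0.054], 0.6)]
crank_rest [([0.483, -0.277, 0.008], 0.82)]
dust_brush [([0.391, -0.17, 0.01], 0.78)]
square [([0.739, -0.244, 0.005], 0.91)]
tin [([0.722, 0.088, 0.016], 0.7)]
top [0.37137017 0.04487384 1.27014788] 484.49788777210586 [0.00744221 0.         0.         0.         0.        ]
crank [([0.502, -0.261, 0.058], 0.82), ([0.394, -0.01, 0.022], 0.74)]
knob [([0.418, 0.031, 0.023], 0.67), ([0.476, -0.295, 0.095], 0.54)]
shaft_top [([0.487, 0.324, 0.072], 0.41)]
press [([0.531, 0.309, 0.033], 0.85)]
press_jaw [([0.537, 0.32, 0.064], 0.67), ([0.529, 0.309, 0.032], 0.2)]
block [([0.63, 0.296, 0.055], 0.75), ([0.563, 0.165, 0.029], 0.64)]
crank_rest [([0.493, -0.273, 0.008], 0.61)]
dust_brush [([0.39, -0.18, 0.014], 0.56)]
square [([0.702, -0.234, 0.006], 0.73)]
tin [([0.726, 0.091, -0.002], 0.56), ([0.389, -0.18, 0.013], 0.15)]
{'clock': 1.1, 'qpos': [1.118, 0.521, -0.036, 1.599, 0.021, 1.021, -0.113], 'qd': [0.002, -0.001, -0.0, -0.001, -0.0, 0.0, 0.001], 'joint_efforts': [-0.001, -92.687, 1.978, -37.027, 0.018, 0.002, -0.0], 'position': [0.233, -0.58, 0.231], 'tool_rot': [-3.142, 0.0, 0.383], 'force': [0.316, 0.389, -0.511], 'moment': [0.021, 0.011, -0.025], 'finger_force': 0.0, 'grip_width': 0.086}
```

View pictures.

View pics/top0.png

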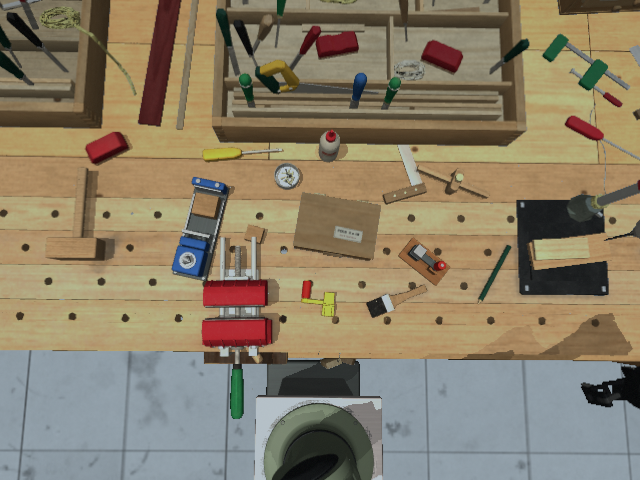

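View pics/scene0.png

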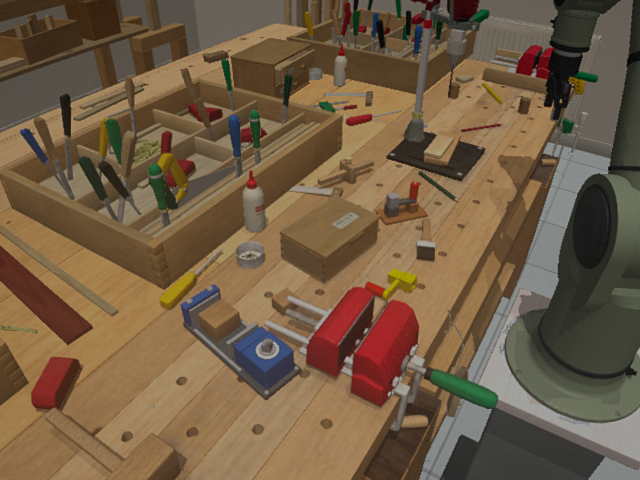

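Crank candidates in the top picture are the yellow one at (320,298) and the steel one with a red knob on a wooden rest at (425,257). The steel one is meant. The block candidates are (207,205), the larger one lying on the press bed and so the one meant, and a small loose one at (255,233).

Run:
```python
from h import *
c=cam('top'); im=c[0]
a=cv2.resize(im[228:292,390:458],None,fx=6,fy=6,interpolation=cv2.INTER_CUBIC)
b=cv2.resize(im[170:285,165:235],None,fx=5,fy=5,interpolation=cv2.INTER_CUBIC)
H=max(a.shape[0],b.shape[0]);o=np.zeros((H,a.shape[1]+b.shape[1],3),np.uint8);o[:a.shape[0],:a.shape[1]]=a;o[:b.shape[0],a.shape[1]:]=b
save('c1',o);print(o.shape,a.shape)
```

```text
(575, 758, 3) (384, 408, 3)
```

View pics/c1.png

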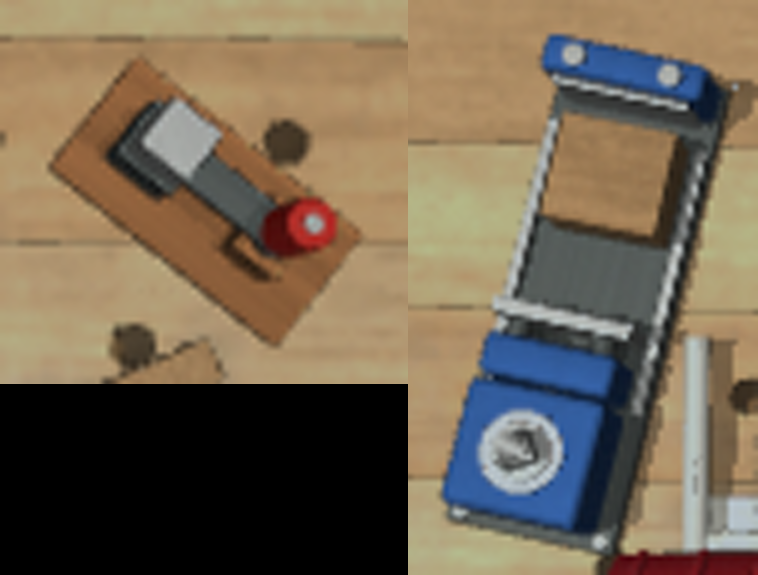

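The left crop shows the steel crank with its red knob at top picture (442,265) and grip block at (420,251). The right crop shows the press: collar centre near (187,260), with the larger block between the jaws. This confirms the targets.

Run:
```python
from h import *
c=cam('top'); im=c[0]; s=cam('scene'); si=s[0]
f=lambda u,v,k,x,y:((u+.5)/k-.5+x,(v+.5)/k-.5+y)
L=lambda u,v,z:ray(c,f(u,v,6,390,228),z)
R=lambda u,v,z:ray(c,f(u-408,v,5,165,170),z)
g=L(181,140,.068);k=L(315,222,.092);print('grip',g,'knob',k,np.linalg.norm(k-g),np.degrees(np.arctan2(*(k-g)[1::-1])))
B=[L(*p,.008) for p in [(140,58),(50,167),(278,347),(363,238)]]
for i in range(4):
    d=B[(i+1)%4]-B[i];print('edge',np.linalg.norm(d),np.degrees(np.arctan2(d[1],d[0])))
print('boardcentre',np.mean(B,0))
print('collar',R(520,450,.072))
print('bolts',R(573,54,.06),R(669,75,.06))
# bed corners
p=[R(450,515,.012),R(607,548,.012),R(733,85,.012)]
for q in p: print('bed',q)
print('gearbox top',[R(*q,.068) for q in [(473,378),(613,405),(577,530),(444,495)]])
a=cv2.resize(im[243:277,170:205],None,fx=10,fy=10,interpolation=cv2.INTER_CUBIC)
uv=proj(s,[R(520,450,.082)])[0];u,v=map(int,uv);print(u,v)
b=cv2.resize(si[v-17:v+17,u-20:u+20],None,fx=10,fy=10,interpolation=cv2.INTER_CUBIC)
save('c2',np.hstack([a,b]))
```

```text
grip [ 0.51578997 -0.24759894  0.068     ] knob [ 0.47986799 -0.29575902  0.092     ] 0.06469761873968909 -126.71878122182872
edge 0.06331298988292042 140.2452865176645
edge 0.12479443691577435 -128.3517317923749
edge 0.06141092002621918 -38.86587729763244
edge 0.12380969321644585 50.77564724562835
boardcentre [ 0.49585637 -0.27313964  0.008     ]
collar [0.48717711 0.33136006 0.072     ]
bolts [0.69191416 0.31644255 0.06      ] [0.68156304 0.26710321 0.06      ]
bed [0.45886179 0.38019285 0.012     ]
bed [0.44265668 0.2986428  0.012     ]
bed [0.6888763  0.24181883 0.012     ]
gearbox top [array([0.52330043, 0.35725793, 0.068     ]), array([0.51054587, 0.28724912, 0.068     ]), array([0.44820658, 0.30247313, 0.068     ]), array([0.46482452, 0.36871187, 0.068     ])]
267 343
```

View pics/c2.png

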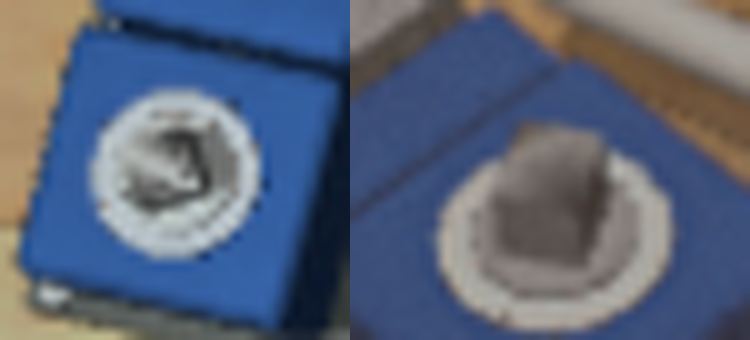

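The top crop shows the shaft inside its white ring, centred near (187,260), and the scene crop shows the square standing on its collar near (267,343). I'll overlay candidate angles.

Run:
```python
from h import *
s=cam('scene');t=cam('top');C=np.array([.487,.3305])
def wire(img,c,x0,y0,w,h,k,a):
    im=cv2.resize(img[y0:y0+h,x0:x0+w],None,fx=k,fy=k,interpolation=cv2.INTER_CUBIC)
    def sq(hw,z):
        an=np.radians(a)+np.pi/4+np.arange(4)*np.pi/2
        return np.c_[C[0]+hw*2**.5*np.cos(an),C[1]+hw*2**.5*np.sin(an),np.full(4,z)]
    def circ(r,z):
        an=np.linspace(0,2*np.pi,40);return np.c_[C[0]+r*np.cos(an),C[1]+r*np.sin(an),np.full(40,z)]
    def ln(P,cl,close=True): 
        p=((proj(c,P)-[x0,y0]+.5)*k).astype(np.int32);cv2.polylines(im,[p],close,cl,1)
    A,B,D=sq(.008,.072),sq(.008,.088),sq(.0045,.094)
    ln(circ(.015,.072),(255,255,0));ln(A,(255,0,0));ln(B,(0,255,0));ln(D,(0,255,255))
    for i in range(4): ln([A[i],B[i]],(255,0,0),False);ln([B[i],D[i]],(0,255,0),False)
    cv2.putText(im,str(a),(5,20),0,.5,(255,255,255),1);return im
rows=[]
for cc,x0,y0 in((s,250,326),(t,173,247)):
    T=[wire(cc[0],cc,x0,y0,33,29,8,a) for a in(0,15,30,45,60,75)]
    if cc is s: rows+=[np.hstack(T[:3]),np.hstack(T[3:])]
T=[cv2.resize(wire(t[0],t,173,247,33,29,6,a),(132*2//2,116)) for a in(0,15,30,45,60,75)]
rows.append(np.hstack(T)); o=np.vstack(rows[:2]);save('c3',np.vstack([o,rows[2][:, :o.shape[1]]]));print(o.shape)
```

```text
(464, 792, 3)
```

View pics/c3.png

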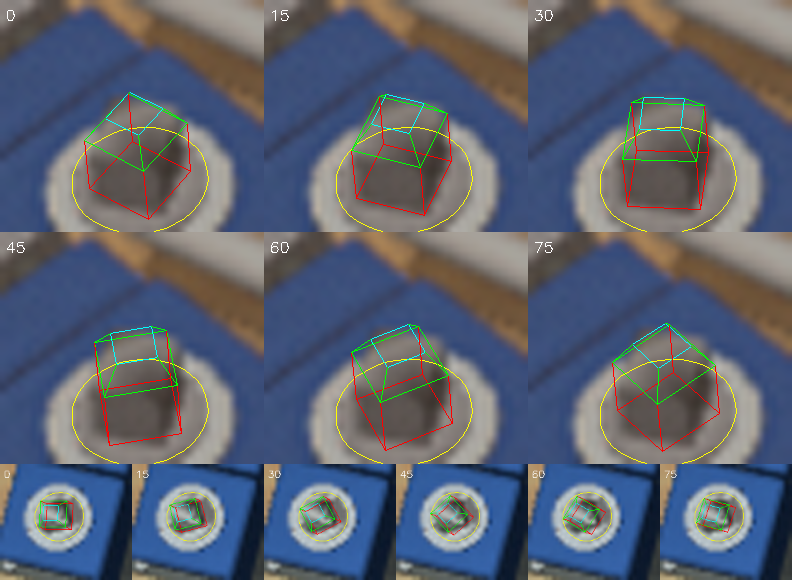

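The angle looks like 20–30°. I'll refine it with a region-variance fit over both views.

```bash
cat > fit.py <<'E'
from h import *
def fit(c,x0,y0,w,h,k=8,C0=(.487,.3305)):
    im=cv2.resize(c[0][y0:y0+h,x0:x0+w],None,fx=k,fy=k,interpolation=cv2.INTER_LINEAR).astype(float)
    o=-c[3][:3,:3].T@c[3][:3,3]
    def cost(a,cx,cy):
        C=np.array([cx,cy]);lab=np.zeros(im.shape[:2],np.uint8)
        px=lambda P:((proj(c,P)-[x0,y0]+.5)*k).astype(np.int32)
        sq=lambda hw,z:np.array([[C[0]+hw*2**.5*np.cos(t),C[1]+hw*2**.5*np.sin(t),z] for t in np.radians(a)+np.pi/4+np.arange(4)*np.pi/2])
        ci=lambda r,z:np.array([[C[0]+r*np.cos(t),C[1]+r*np.sin(t),z] for t in np.linspace(0,6.28,36)])
        cv2.fillPoly(lab,[px(ci(.021,.069))],1);cv2.fillPoly(lab,[px(ci(.015,.072))],2)
        A,B,D=sq(.008,.072),sq(.008,.088),sq(.0045,.094);n=3
        for P,Q in((A,B),(B,D)):
            for i in range(4):
                f=np.array([P[i],P[(i+1)%4],Q[(i+1)%4],Q[i]]);nn=np.cross(f[1]-f[0],f[3]-f[0])
                if nn@(o-f.mean(0))>0: cv2.fillPoly(lab,[px(f)],n)
                n+=1
        cv2.fillPoly(lab,[px(D)],n)
        v=0
        m=cv2.getStructuringElement(0,(1,1))
        for l in range(1,n+1):
            q=im[lab==l]
            if len(q)>20: v+=((q-q.mean(0))**2).sum()
        q=im[lab==0];v+=np.abs(((q-np.median(q,0))**2).clip(0,900)).sum()
        return v/im.size
    r=[(cost(a,C0[0]+dx,C0[1]+dy),a,dx,dy) for a in range(0,90,6) for dx in np.arange(-.004,.0041,.002) for dy in np.arange(-.004,.0041,.002)]
    b={}
    for e in r: b[e[1]]=min(b.get(e[1],e),e)
    for a in b: print(a,round(b[a][0],1),np.round(b[a][2:],4))
    from scipy.optimize import minimize
    m=min(r); q=minimize(lambda p:cost(p[0],C0[0]+p[1]/1e3,C0[1]+p[2]/1e3),[m[1],m[2]*1e3,m[3]*1e3],method='Nelder-Mead',options=dict(initial_simplex=[[m[1],m[2]*1e3,m[3]*1e3],[m[1]+5,m[2]*1e3,m[3]*1e3],[m[1],m[2]*1e3+1,m[3]*1e3],[m[1],m[2]*1e3,m[3]*1e3+1]],xatol=.05,fatol=.01))
    print('BEST',q.x,q.fun)
E
python3 - <<'E'
from fit import *
fit(cam('scene'),247,325,40,36);fit(cam('top'),175,248,26,26)
E
```

```text
0 260.1 [0. 0.]
6 255.5 [0. 0.]
12 251.8 [0. 0.]
18 247.6 [0. 0.]
24 247.9 [0. 0.]
30 251.7 [0. 0.]
36 258.6 [0. 0.]
42 262.9 [0. 0.]
48 262.2 [0. 0.]
54 261.9 [0. 0.]
60 262.1 [0. 0.]
66 262.8 [0. 0.]
72 263.8 [0. 0.]
78 264.1 [0. 0.]
84 263.5 [0. 0.]
BEST [19.78030871 -0.06386519  0.27338094] 245.09842399827934
0 333.1 [0.    0.002]
6 322.1 [0.    0.002]
12 313.0 [0.    0.002]
18 307.4 [0.    0.002]
24 311.4 [0.    0.002]
30 313.7 [0.    0.002]
36 325.4 [0.    0.002]
42 336.3 [0.    0.002]
48 342.1 [0.    0.002]
54 351.0 [0.    0.002]
60 354.8 [0.    0.002]
66 357.0 [0.    0.002]
72 354.8 [0.    0.002]
78 351.4 [0.    0.002]
84 342.2 [0.    0.002]
BEST [20.86493731 -0.06242315  1.29335728] 285.4858873309401
```

```bash
cat > plan.py <<'E'
from h import *
def st():
    s=bot.observe();print({k:np.round(s[k],4).tolist() for k in('clock','position','tool_rot','force','moment','grip_width','finger_force','qpos')});return s
def plan(target,yawdeg=None):
    s=st();p=np.array(s['position']);y=s['tool_rot'][2]
    if yawdeg is not None:
        d=(yawdeg-np.degrees(y)+180)%360-180;print('turn world deg',d,'-> tool z total rad',-np.radians(d),'rows',int(np.ceil(abs(d)/8.3)))
        y2=np.radians(yawdeg)
    else: y2=y
    D=np.array(target)-p
    for n,a in(('before turn',y),('after turn',y2)):
        c,q=np.cos(a),np.sin(a);print(n,np.round([c*D[0]+q*D[1],q*D[0]-c*D[1],-D[2]],4))
E
python3 -c "
from plan import *
plan([.5155,-.2475,.12],52)"
```

```text
{'clock': 1.45, 'position': [0.2334, -0.5798, 0.2313], 'tool_rot': [3.1416, 0.0, 0.3827], 'force': [0.864, -0.3566, -0.4113], 'moment': [-0.0162, 0.013, 0.0139], 'grip_width': 0.0851, 'finger_force': 0.0, 'qpos': [1.1178, 0.5214, -0.0363, 1.5995, 0.0212, 1.0211, -0.1128]}
turn world deg 30.07019972475763 -> tool z total rad -0.5248239919293133 rows 4
before turn [ 0.3858 -0.2029  0.1113]
after turn [0.4355 0.0177 0.1113]
```

Request:
apply_moves --claw '[0.085, 0.085, 0.085, 0.085, 0.085, 0.085, 0.085, 0.085, 0.085, 0.085, 0.085, 0.085, 0.085, 0.085, 0.085, 0.085, 0.085, 0.085, 0.085, 0.085]' --xyz '[[0, 0, 0], [0, 0, 0], [0, 0, 0], [0, 0, 0], [0.029, 0.0012, 0.0074], [0.029, 0.0012, 0.0074], [0.029, 0.0012, 0.0074], [0.029, 0.0012, 0.0074], [0.029, 0.0012, 0.0074], [0.029, 0.0012, 0.0074], [0.029, 0.0012, 0.0074], [0.029, 0.0012, 0.0074], [0.029, 0.0012, 0.0074], [0.029, 0.0012, 0.0074], [0.029, 0.0012, 0.0074], [0.029, 0.0012, 0.0074], [0.029, 0.0012, 0.0074], [0.029, 0.0012, 0.0074], [0.029, 0.0012, 0.0074], [0, 0, 0]]' --twist '[[0, 0, -0.1312], [0, 0, -0.1312], [0, 0, -0.1312], [0, 0, -0.1312], [0, 0, 0], [0, 0, 0], [0, 0, 0], [0, 0, 0], [0, 0, 0], [0, 0, 0], [0, 0, 0], [0, 0, 0], [0, 0, 0], [0, 0, 0], [0, 0, 0], [0, 0, 0], [0, 0, 0], [0, 0, 0], [0, 0, 0], [0, 0, 0]]' --force 50

```text
clock: 3.45
position: [0.5176, -0.2442, 0.1195]
tool_rot: [-3.141, -0.002, 0.912]
force: [-1.1, -0.1, 0.2]
grip_width: 0.0847
finger_force: 0.0
```

```bash
python3 -c "
from plan import *
plan([.5155,-.2475,.041],52)"
```

```text
{'clock': 3.45, 'position': [0.5176, -0.2442, 0.1195], 'tool_rot': [-3.1406, -0.0017, 0.9125], 'force': [-1.0764, -0.0782, 0.1989], 'moment': [-0.0243, 0.0381, -0.0018], 'grip_width': 0.0847, 'finger_force': 0.0, 'qpos': [0.4831, 0.5866, -0.2029, 1.8288, 0.1628, 0.7427, -0.4654]}
turn world deg -0.27971576653098396 -> tool z total rad 0.004881961095705428 rows 1
before turn [-0.0039  0.0004  0.0785]
after turn [-0.0039  0.0004  0.0785]
```

Request:
apply_moves --claw '[0.085, 0.085, 0.085, 0.085, 0.085, 0.085]' --xyz '[[0, 0, 0], [0, 0, 0.013], [0, 0, 0.013], [0, 0, 0.01], [0, 0, 0], [0, 0, 0]]' --twist '[[0, 0, 0], [0, 0, 0], [0, 0, 0], [0, 0, 0], [0, 0, 0], [0, 0, 0]]'

```text
clock: 4.05
position: [0.5152, -0.2482, 0.084]
tool_rot: [-3.141, 0.0, 0.907]
force: [0.4, -0.6, 0.8]
grip_width: 0.0848
finger_force: 0.0
```

```bash
python3 -c "
from plan import *
plan([.5155,-.2475,.041],52)"
```

```text
{'clock': 4.05, 'position': [0.5152, -0.2482, 0.084], 'tool_rot': [-3.1409, 0.0001, 0.9072], 'force': [0.4082, -0.5772, 0.8213], 'moment': [0.0403, -0.0049, -0.0314], 'grip_width': 0.0848, 'finger_force': 0.0, 'qpos': [0.4794, 0.6387, -0.1887, 1.8487, 0.1806, 0.6714, -0.4783]}
turn world deg 0.01904494248208266 -> tool z total rad -0.0003323969521652836 rows 1
before turn [ 0.0007 -0.0002  0.043 ]
after turn [ 0.0007 -0.0002  0.043 ]
```

Request:
apply_moves --claw '[0.085, 0.085, 0.085, 0.085, 0.085, 0.02, 0.02, 0.02, 0.02, 0.02, 0.02, 0.02, 0.02, 0.02]' --xyz '[[0.0007, 0, 0.013], [0, 0, 0.015], [0, 0, 0.01], [0, 0, 0.005], [0, 0, 0], [0, 0, 0], [0, 0, 0], [0, 0, 0], [0, 0, 0], [0, 0, 0], [0, 0, 0], [0, 0, 0], [0, 0, 0], [0, 0, 0]]' --twist '[[0, 0, 0], [0, 0, 0], [0, 0, 0], [0, 0, 0], [0, 0, 0], [0, 0, 0], [0, 0, 0], [0, 0, 0], [0, 0, 0], [0, 0, 0], [0, 0, 0], [0, 0, 0], [0, 0, 0], [0, 0, 0]]' --force 50

```text
clock: 5.45
position: [0.5164, -0.2478, 0.0418]
tool_rot: [3.14, -0.0, 0.907]
force: [1.1, -1.6, 6.3]
grip_width: 0.0252
finger_force: 49.4
```

Request:
apply_moves --claw '[0.02, 0.02, 0.02, 0.02, 0.02, 0.02, 0.02, 0.02, 0.02, 0.02]' --xyz '[[0, 0, -0.005], [0, 0, -0.01], [0, 0, -0.015], [0, 0, -0.025], [0, 0, -0.03], [0, 0, -0.03], [0, 0, -0.03], [0, 0, -0.025], [0, 0, 0], [0, 0, 0]]' --twist '[[0, 0, 0], [0, 0, 0], [0, 0, 0], [0, 0, 0], [0, 0, 0], [0, 0, 0], [0, 0, 0], [0, 0, 0], [0, 0, 0], [0, 0, 0]]'

```text
clock: 6.45
position: [0.5155, -0.2474, 0.2117]
tool_rot: [3.141, -0.0, 0.908]
force: [0.4, 0.6, -2.3]
grip_width: 0.0252
finger_force: 50.4
```

Run:
```python
from plan import *
plan([.487,.3313,.212],20.3)
plan([.487,.3313,.212],110.3)
```

```text
{'clock': 6.45, 'position': [0.5155, -0.2474, 0.2117], 'tool_rot': [3.1414, -0.0, 0.9075], 'force': [0.4387, 0.6075, -2.3499], 'moment': [0.1085, -0.0009, -0.0586], 'grip_width': 0.0252, 'finger_force': 50.4222, 'qpos': [0.5047, 0.4654, -0.2218, 1.7565, 0.1232, 0.933, -0.431]}
turn world deg -31.697702975356094 -> tool z total rad 0.5532292822391669 rows 4
before turn [ 4.384e-01 -3.788e-01 -3.000e-04]
after turn [ 1.740e-01 -5.526e-01 -3.000e-04]
{'clock': 6.45, 'position': [0.5155, -0.2474, 0.2117], 'tool_rot': [3.1414, -0.0, 0.9075], 'force': [0.4387, 0.6075, -2.3499], 'moment': [0.1085, -0.0009, -0.0586], 'grip_width': 0.0252, 'finger_force': 50.4222, 'qpos': [0.5047, 0.4654, -0.2218, 1.7565, 0.1232, 0.933, -0.431]}
turn world deg 58.302297024643906 -> tool z total rad -1.0175670445557297 rows 8
before turn [ 4.384e-01 -3.788e-01 -3.000e-04]
after turn [ 5.526e-01  1.740e-01 -3.000e-04]
```

Request:
apply_moves --claw '[0.02, 0.02, 0.02, 0.02, 0.02, 0.02, 0.02, 0.02, 0.02, 0.02, 0.02, 0.02, 0.02, 0.02, 0.02, 0.02, 0.02, 0.02, 0.02, 0.02]' --xyz '[[0, 0, 0], [0, 0, 0], [0, 0, 0], [0, 0, 0], [0, 0, 0], [0, 0, 0], [0, 0, 0], [0, 0, 0], [0.02, 0.0063, 0], [0.03, 0.0094, 0], [0.035, 0.011, 0], [0.035, 0.011, 0], [0.035, 0.011, 0], [0.035, 0.011, 0], [0.035, 0.011, 0], [0.035, 0.011, 0], [0.035, 0.011, 0], [0.035, 0.011, 0], [0.035, 0.011, 0], [0.035, 0.011, 0]]' --twist '[[0, 0, -0.1272], [0, 0, -0.1272], [0, 0, -0.1272], [0, 0, -0.1272], [0, 0, -0.1272], [0, 0, -0.1272], [0, 0, -0.1272], [0, 0, -0.1272], [0, 0, 0], [0, 0, 0], [0, 0, 0], [0, 0, 0], [0, 0, 0], [0, 0, 0], [0, 0, 0], [0, 0, 0], [0, 0, 0], [0, 0, 0], [0, 0, 0], [0, 0, 0]]'

```text
clock: 8.45
position: [0.4939, 0.1724, 0.2103]
tool_rot: [-3.139, -0.0, 1.925]
force: [0.8, 0.1, -2.3]
grip_width: 0.025
finger_force: 50.3
```

Request:
apply_moves --claw '[0.02, 0.02, 0.02, 0.02, 0.02, 0.02, 0.02, 0.02, 0.02]' --xyz '[[0.035, 0.011, 0], [0.035, 0.011, 0], [0.035, 0.011, 0], [0.03, 0.0094, 0], [0.018, 0.0058, 0], [0, 0, 0], [0, 0, 0], [0, 0, 0], [0, 0, 0]]' --twist '[[0, 0, 0], [0, 0, 0], [0, 0, 0], [0, 0, 0], [0, 0, 0], [0, 0, 0], [0, 0, 0], [0, 0, 0], [0, 0, 0]]'

```text
clock: 9.35
position: [0.4872, 0.3304, 0.2111]
tool_rot: [-3.141, 0.001, 1.924]
force: [-0.7, 0.2, -3.2]
grip_width: 0.025
finger_force: 50.3
```

Run:
```python
from plan import *
plan([.487,.3313,.150],110.3)
```

```text
{'clock': 9.35, 'position': [0.4872, 0.3304, 0.2111], 'tool_rot': [-3.141, 0.0005, 1.924], 'force': [-0.6511, 0.162, -3.1664], 'moment': [0.048, 0.0717, -0.0378], 'grip_width': 0.025, 'finger_force': 50.253, 'qpos': [-0.2991, 0.538, -0.5708, 1.6985, 0.3345, 1.0047, -0.6343]}
turn world deg 0.061243634002750014 -> tool z total rad -0.0010689030592343418 rows 1
before turn [0.0009 0.0001 0.0611]
after turn [0.0009 0.0001 0.0611]
```

Request:
apply_moves --claw '[0.02, 0.02, 0.02, 0.02, 0.02, 0.02, 0.02]' --xyz '[[0.001, 0, 0.02], [0, 0, 0.025], [0, 0, 0.02], [0, 0, 0.01], [0, 0, 0], [0, 0, 0], [0, 0, 0]]' --twist '[[0, 0, 0], [0, 0, 0], [0, 0, 0], [0, 0, 0], [0, 0, 0], [0, 0, 0], [0, 0, 0]]'

```text
clock: 10.05
position: [0.4872, 0.3327, 0.1374]
tool_rot: [3.14, -0.0, 1.925]
force: [-0.1, -1.4, -2.8]
grip_width: 0.0254
finger_force: 50.2
```

Run:
```python
from plan import *
s=st()
T=np.array(s['position']);o=np.array([T[0],T[1],T[2]-.0338]);a=np.radians(-69.7)
x=np.array([np.cos(a),np.sin(a),0]);y=np.array([-x[1],x[0],0]);z=np.array([0,0,1.])
ims=[]
for n in('scene','top'):
    c=cam(n);u,v=proj(c,[o])[0].astype(int);k=9;w,h=44,60
    x0,y0=u-w//2,v-h//2-(8 if n=='scene' else 0)
    im=cv2.resize(c[0][y0:y0+h,x0:x0+w],None,fx=k,fy=k,interpolation=cv2.INTER_CUBIC)
    raw=im.copy()
    px=lambda P:((proj(c,P)-[x0,y0]+.5)*k).astype(np.int32)
    for zz in(0,.03):
        cv2.polylines(im,[px([o+x*i+y*j+z*zz for i,j in((.015,.015),(.015,-.015),(-.015,-.015),(-.015,.015))])],True,(0,255,0),1)
    for zz in(.04,.084): cv2.polylines(im,[px([o+x*(.06+.011*np.cos(t))+y*.011*np.sin(t)+z*zz for t in np.linspace(0,6.28,30)])],True,(0,255,255),1)
    S=np.array([.487,.3313,0]);cv2.polylines(im,[px([S+[.021*np.cos(t),.021*np.sin(t),.069] for t in np.linspace(0,6.28,30)])],True,(255,255,0),1)
    ims.append(im)
save('c4',np.hstack(ims));print(ims[0].shape)
```

```text
{'clock': 10.05, 'position': [0.4872, 0.3327, 0.1374], 'tool_rot': [3.1402, -0.0003, 1.9249], 'force': [-0.102, -1.4351, -2.7978], 'moment': [0.0598, -0.0055, -0.0144], 'grip_width': 0.0254, 'finger_force': 50.2481, 'qpos': [-0.3317, 0.627, -0.5321, 1.7596, 0.4027, 0.8637, -0.6919]}
(540, 396, 3)
```

View pics/c4.png

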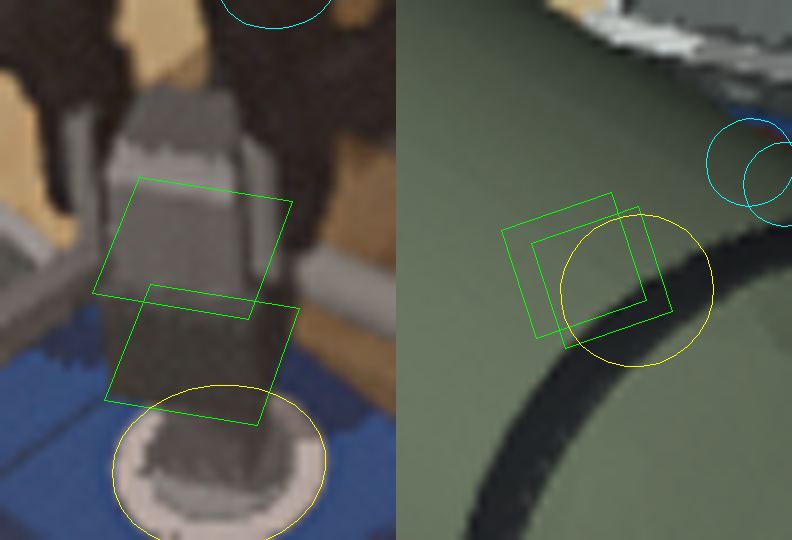

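The scene crop shows the crank boss directly above the shaft. It matches the predicted outline horizontally to about 1 mm, but the top view is blocked by the arm. I'll lower it by feel.

Request:
apply_moves --claw '[0.02, 0.02, 0.02, 0.02, 0.02, 0.02, 0.02, 0.02]' --xyz '[[0, 0, 0], [0, 0, 0.004], [0, 0, 0.003], [0, 0, 0.003], [0, 0, 0.002], [0, 0, 0.002], [0, 0, 0], [0, 0, 0]]' --twist '[[0, 0, 0], [0, 0, 0], [0, 0, 0], [0, 0, 0], [0, 0, 0], [0, 0, 0], [0, 0, 0], [0, 0, 0]]'

```text
clock: 10.95
position: [0.4867, 0.3323, 0.1223]
tool_rot: [-3.141, 0.0, 1.925]
force: [0.7, -1.1, -2.1]
grip_width: 0.0251
finger_force: 50.4
```

Request:
apply_moves --claw '[0.02, 0.02, 0.02, 0.02, 0.02]' --xyz '[[0, 0, 0.0015], [0, 0, 0.0015], [0, 0, 0.001], [0, 0, 0], [0, 0, 0]]' --twist '[[0, 0, 0], [0, 0, 0], [0, 0, 0], [0, 0, 0], [0, 0, 0]]'

```text
clock: 11.45
position: [0.4868, 0.332, 0.1181]
tool_rot: [-3.141, 0.0, 1.925]
force: [2.6, -4.0, -4.5]
grip_width: 0.0252
finger_force: 50.2
```

Request:
apply_moves --claw '[0.02, 0.02, 0.02, 0.02, 0.02, 0.02]' --xyz '[[-0.0006, 0.0001, 0.001], [0, 0, 0.0015], [0, 0, 0.0015], [0, 0, 0.001], [0, 0, 0], [0, 0, 0]]' --twist '[[0, 0, 0], [0, 0, 0], [0, 0, 0], [0, 0, 0], [0, 0, 0], [0, 0, 0]]'

```text
clock: 12.05
position: [0.4869, 0.3319, 0.1132]
tool_rot: [-3.141, -0.0, 1.925]
force: [2.0, -3.2, -5.1]
grip_width: 0.0254
finger_force: 50.2
```

Request:
apply_moves --claw '[0.02, 0.02, 0.02, 0.02, 0.02, 0.02, 0.02, 0.02]' --xyz '[[-0.0006, 0.0001, 0.0015], [0, 0, 0.0015], [0, 0, 0.0015], [0, 0, 0.0015], [0, 0, 0.001], [0, 0, 0.0005], [0, 0, 0], [0, 0, 0]]' --twist '[[0, 0, 0], [0, 0, 0], [0, 0, 0], [0, 0, 0], [0, 0, 0], [0, 0, 0], [0, 0, 0], [0, 0, 0]]'

```text
clock: 12.85
position: [0.4873, 0.3314, 0.1058]
tool_rot: [3.142, -0.0, 1.925]
force: [0.3, 0.5, -1.3]
grip_width: 0.0251
finger_force: 50.3
```

Request:
apply_moves --claw '[0.02, 0.02, 0.02, 0.02]' --xyz '[[0, 0, 0.0007], [0, 0, 0.0008], [0, 0, 0], [0, 0, 0]]' --twist '[[0, 0, 0], [0, 0, 0], [0, 0, 0], [0, 0, 0]]'

```text
clock: 13.25
position: [0.4875, 0.3316, 0.1056]
tool_rot: [3.141, 0.0, 1.925]
force: [-6.7, -4.3, 20.8]
grip_width: 0.0251
finger_force: 53.4
```

Request:
apply_moves --claw '[0.02, 0.085, 0.085, 0.085, 0.085, 0.085, 0.085, 0.085, 0.085, 0.085, 0.085, 0.085, 0.085, 0.085]' --xyz '[[0, 0, -0.0008], [0, 0, 0], [0, 0, 0], [0, 0, 0], [0, 0, 0], [0, 0, -0.01], [0, 0, -0.02], [0, 0, -0.025], [0, 0, -0.015], [-0.015, 0, 0], [-0.025, 0, 0], [-0.02, 0, 0], [0, 0, 0], [0, 0, 0]]' --twist '[[0, 0, 0], [0, 0, 0], [0, 0, 0], [0, 0, 0], [0, 0, 0], [0, 0, 0], [0, 0, 0], [0, 0, 0], [0, 0, 0], [0, 0, 0], [0, 0, 0], [0, 0, 0], [0, 0, 0], [0, 0, 0]]' --force 30

```text
clock: 14.65
position: [0.5083, 0.2742, 0.1747]
tool_rot: [-3.141, 0.0, 1.924]
force: [-0.0, 0.6, -0.9]
grip_width: 0.085
finger_force: 0.0
```

Run:
```python
from plan import *
s=st()
o=np.array([.487,.3313,.072]);a=np.radians(-69.7)
x=np.array([np.cos(a),np.sin(a),0]);y=np.array([-x[1],x[0],0]);z=np.array([0,0,1.])
plan([*(o+.06*x)[:2],.117],110.3)
ims=[]
c=cam('scene');u,v=proj(c,[o+z*.05])[0].astype(int);k=8;w,h=70,70;x0,y0=u-w//2,v-h//2
im=cv2.resize(c[0][y0:y0+h,x0:x0+w],None,fx=k,fy=k,interpolation=cv2.INTER_CUBIC)
px=lambda P:((proj(c,P)-[x0,y0]+.5)*k).astype(np.int32)
for zz,r in((0,.015),(.03,.015),(.03,.013),(.06,.013)):
    cv2.polylines(im,[px([o+x*i+y*j+z*zz for i,j in((r,r),(r,-r),(-r,-r),(-r,r))])],True,(0,255,0),1)
for zz in(.04,.084): cv2.polylines(im,[px([o+x*(.06+.011*np.cos(t))+y*.011*np.sin(t)+z*zz for t in np.linspace(0,6.28,30)])],True,(0,255,255),1)
save('c5',im)
```

```text
{'clock': 14.65, 'position': [0.5083, 0.2742, 0.1747], 'tool_rot': [-3.141, 0.0002, 1.924], 'force': [-0.0009, 0.5978, -0.8944], 'moment': [0.0248, 0.0269, 0.0107], 'grip_width': 0.085, 'finger_force': 0.0, 'qpos': [-0.2073, 0.563, -0.5538, 1.7622, 0.3607, 0.9197, -0.5609]}
{'clock': 14.65, 'position': [0.5083, 0.2742, 0.1747], 'tool_rot': [-3.141, 0.0002, 1.924], 'force': [-0.0009, 0.5978, -0.8944], 'moment': [0.0248, 0.0269, 0.0107], 'grip_width': 0.085, 'finger_force': 0.0, 'qpos': [-0.2073, 0.563, -0.5538, 1.7622, 0.3607, 0.9197, -0.5609]}
turn world deg 0.06551118584314963 -> tool z total rad -0.0011433858898488587 rows 1
before turn [ 0.001  -0.0001  0.0577]
after turn [ 0.001  -0.0001  0.0577]
```

View pics/c5.png

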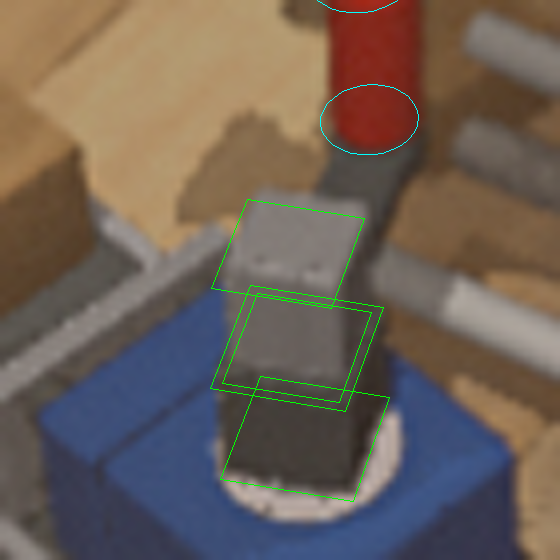

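The crank sits squarely on the collar, and its outline agrees with the seated prediction to about 1 px. The knob is under the gripper. Next I grip the knob.

Request:
apply_moves --claw '[0.085, 0.085, 0.085, 0.085, 0.085, 0.015, 0.015, 0.015, 0.015, 0.015, 0.015, 0.015, 0.015, 0.015]' --xyz '[[0.0005, 0, 0.015], [0, 0, 0.02], [0, 0, 0.015], [0, 0, 0.0075], [0, 0, 0], [0, 0, 0], [0, 0, 0], [0, 0, 0], [0, 0, 0], [0, 0, 0], [0, 0, 0], [0, 0, 0], [0, 0, 0], [0, 0, 0]]' --twist '[[0, 0, 0], [0, 0, 0], [0, 0, 0], [0, 0, 0], [0, 0, 0], [0, 0, 0], [0, 0, 0], [0, 0, 0], [0, 0, 0], [0, 0, 0], [0, 0, 0], [0, 0, 0], [0, 0, 0], [0, 0, 0]]' --force 30

```text
clock: 16.1
position: [0.5081, 0.2754, 0.1177]
tool_rot: [3.141, 0.0, 1.925]
force: [0.4, -2.0, 4.5]
grip_width: 0.0211
finger_force: 30.7
```

```bash
cat > circ.py <<'E'
from plan import *
import sys
# args: start deg (crank world angle of command), step deg, rows, center, radius ; clockwise
def circ(a0,step,n,yaw,r=.06):
    c,q=np.cos(yaw),np.sin(yaw);a=np.radians(a0-step*np.arange(n+1) if np.isscalar(step) else a0-np.r_[0,np.cumsum(step)])
    P=r*np.c_[np.cos(a),np.sin(a)];D=np.diff(P,axis=0)
    print('end',np.degrees(a[-1]),[[round(c*d[0]+q*d[1],4),round(q*d[0]-c*d[1],4),0] for d in D])
E
python3 - <<'E'
from circ import *
s=st();p=np.array(s['position'])[:2]-[.487,.3313];print(np.linalg.norm(p),np.degrees(np.arctan2(p[1],p[0])))
circ(-69.7,[3,5,8]+[10]*7+[7,4,3,0,0],15,s['tool_rot'][2])
E
```

```text
{'clock': 16.1, 'position': [0.5081, 0.2754, 0.1177], 'tool_rot': [3.1414, 0.0002, 1.925], 'force': [0.4269, -1.989, 4.5326], 'moment': [-0.4615, -0.0833, -0.0292], 'grip_width': 0.0211, 'finger_force': 30.6836, 'qpos': [-0.2371, 0.6369, -0.5176, 1.8034, 0.4181, 0.8117, -0.6089]}
0.05974398713912635 -69.29573266820617
end -169.70000000000002 [[np.float64(0.0001), np.float64(-0.0031), 0], [np.float64(0.0005), np.float64(-0.0052), 0], [np.float64(0.0017), np.float64(-0.0082), 0], [np.float64(0.0037), np.float64(-0.0098), 0], [np.float64(0.0054), np.float64(-0.009), 0], [np.float64(0.0069), np.float64(-0.0079), 0], [np.float64(0.0081), np.float64(-0.0066), 0], [np.float64(0.0091), np.float64(-0.0051), 0], [np.float64(0.0099), np.float64(-0.0034), 0], [np.float64(0.0103), np.float64(-0.0016), 0], [np.float64(0.0073), np.float64(-0.0001), 0], [np.float64(0.0042), np.float64(0.0004), 0], [np.float64(0.0031), np.float64(0.0005), 0], [np.float64(0.0), np.float64(0.0), 0], [np.float64(0.0), np.float64(0.0), 0]]
```

Request:
apply_moves --claw '[0.015, 0.015, 0.015, 0.015, 0.015, 0.015, 0.015, 0.015, 0.015, 0.015, 0.015, 0.015, 0.015, 0.015, 0.015]' --xyz '[[0.0001, -0.0031, 0], [0.0005, -0.0052, 0], [0.0017, -0.0082, 0], [0.0037, -0.0098, 0], [0.0054, -0.009, 0], [0.0069, -0.0079, 0], [0.0081, -0.0066, 0], [0.0091, -0.0051, 0], [0.0099, -0.0034, 0], [0.0103, -0.0016, 0], [0.0073, -0.0001, 0], [0.0042, 0.0004, 0], [0.0031, 0.0005, 0], [0, 0, 0], [0, 0, 0]]' --twist '[[0, 0, 0], [0, 0, 0], [0, 0, 0], [0, 0, 0], [0, 0, 0], [0, 0, 0], [0, 0, 0], [0, 0, 0], [0, 0, 0], [0, 0, 0], [0, 0, 0], [0, 0, 0], [0, 0, 0], [0, 0, 0], [0, 0, 0]]'

```text
clock: 17.6
position: [0.4263, 0.3207, 0.1182]
tool_rot: [-3.14, 0.001, 1.926]
force: [-12.2, -7.8, 27.0]
grip_width: 0.0209
finger_force: 38.4
```

Run:
```python
from circ import *
s=st();p=np.array(s['position'])[:2]-[.487,.3313];print(np.linalg.norm(p),np.degrees(np.arctan2(p[1],p[0])))
f=np.array(s['force'][:2]);e=p/np.linalg.norm(p);print('radial F',f@e,'tangential cw F',f@[e[1],-e[0]])
circ(-169.7,[4,7,9]+[12]*14+[7,5,0],15,1.924)
```

```text
{'clock': 17.6, 'position': [0.4263, 0.3207, 0.1182], 'tool_rot': [-3.1397, 0.0009, 1.9261], 'force': [-12.2276, -7.75, 27.0246], 'moment': [-1.6834, 2.2087, -0.1744], 'grip_width': 0.0209, 'finger_force': 38.4229, 'qpos': [-0.3687, 0.5803, -0.529, 1.9174, 0.4154, 0.7555, -0.7793]}
0.06162243440787877 -170.05646957756034
radial F 13.382210280690934 tangential cw F -5.522188751952229
end -369.7 [[np.float64(0.0041), np.float64(0.0009), 0], [np.float64(0.007), np.float64(0.0022), 0], [np.float64(0.0085), np.float64(0.004), 0], [np.float64(0.0102), np.float64(0.0074), 0], [np.float64(0.0084), np.float64(0.0093), 0], [np.float64(0.0063), np.float64(0.0109), 0], [np.float64(0.0039), np.float64(0.0119), 0], [np.float64(0.0013), np.float64(0.0125), 0], [np.float64(-0.0013), np.float64(0.0125), 0], [np.float64(-0.0039), np.float64(0.0119), 0], [np.float64(-0.0063), np.float64(0.0109), 0], [np.float64(-0.0084), np.float64(0.0093), 0], [np.float64(-0.0101), np.float64(0.0074), 0], [np.float64(-0.0115), np.float64(0.0051), 0], [np.float64(-0.0123), np.float64(0.0026), 0], [np.float64(-0.0125), np.float64(0.0), 0], [np.float64(-0.0123), np.float64(-0.0026), 0], [np.float64(-0.0068), np.float64(-0.0027), 0], [np.float64(-0.0046), np.float64(-0.0024), 0], [np.float64(0.0), np.float64(0.0), 0]]
```

Request:
apply_moves --claw '[0.015, 0.015, 0.015, 0.015]' --xyz '[[0.0001, -0.001, 0], [0.0001, -0.001, 0], [0, 0, 0], [0, 0, 0]]' --twist '[[0, 0, 0], [0, 0, 0], [0, 0, 0], [0, 0, 0]]'

```text
clock: 18.0
position: [0.4259, 0.3205, 0.1183]
tool_rot: [3.141, 0.0, 1.926]
force: [-2.1, -3.7, 16.3]
grip_width: 0.0213
finger_force: 37.7
```

Request:
apply_moves --claw '[0.015, 0.015, 0.015, 0.015, 0.015, 0.015, 0.015, 0.015, 0.015, 0.015, 0.015, 0.015, 0.015, 0.015, 0.015, 0.015, 0.015, 0.015, 0.015, 0.015]' --xyz '[[0.0041, 0.0009, -0.0002], [0.007, 0.0022, -0.0001], [0.0085, 0.004, 0], [0.0102, 0.0074, 0], [0.0084, 0.0093, 0], [0.0063, 0.0109, 0], [0.0039, 0.0119, 0], [0.0013, 0.0125, 0], [-0.0013, 0.0125, 0], [-0.0039, 0.0119, 0], [-0.0063, 0.0109, 0], [-0.0084, 0.0093, 0], [-0.0101, 0.0074, 0], [-0.0115, 0.0051, 0], [-0.0123, 0.0026, 0], [-0.0125, 0, 0], [-0.0123, -0.0026, 0], [-0.0068, -0.0027, 0], [-0.0046, -0.0024, 0], [0, 0, 0]]' --twist '[[0, 0, 0], [0, 0, 0], [0, 0, 0], [0, 0, 0], [0, 0, 0], [0, 0, 0], [0, 0, 0], [0, 0, 0], [0, 0, 0], [0, 0, 0], [0, 0, 0], [0, 0, 0], [0, 0, 0], [0, 0, 0], [0, 0, 0], [0, 0, 0], [0, 0, 0], [0, 0, 0], [0, 0, 0], [0, 0, 0]]'

```text
clock: 20.0
position: [0.5442, 0.3218, 0.1187]
tool_rot: [3.14, -0.001, 1.925]
force: [2.1, 2.2, 9.8]
grip_width: 0.0209
finger_force: 34.1
```

Run:
```python
from circ import *
s=st();p=np.array(s['position'])[:2]-[.4851,.3308];print(np.linalg.norm(p),np.degrees(np.arctan2(p[1],p[0])))
f=np.array(s['force'][:2]);e=p/np.linalg.norm(p);print('radial F',f@e,'tangential cw F',f@[e[1],-e[0]])
c=cam('top');print('jaw',[(np.round(r['position'],3).tolist(),r['score']) for r in bot.find_in('top','press_jaw')])
```

```text
{'clock': 20.0, 'position': [0.5442, 0.3218, 0.1187], 'tool_rot': [3.1399, -0.0015, 1.9253], 'force': [2.0661, 2.1995, 9.8265], 'moment': [0.5066, -0.0574, 0.0416], 'grip_width': 0.0209, 'finger_force': 34.0759, 'qpos': [-0.2921, 0.7074, -0.5115, 1.6548, 0.421, 0.889, -0.6152]}
0.059813159110989236 -8.64454547239529
radial F 1.7120815982675073 tangential cw F -2.4850148131392844
jaw []
```

Run:
```python
from circ import *
c=cam('top')
R=lambda u,v,z:ray(c,((u-408+.5)/5-.5+165,(v+.5)/5-.5+170),z)
a=np.radians(-12);x=np.array([np.cos(a),np.sin(a),0])
for n,p in dict(plateTopFront=(565,308,.056),blockNear=(600,228,.052),blockFar=(625,128,.052),fixTop=(622,94,.056)).items(): print(n,(R(*p)-[.4865,.331,0])@x)
circ(-9.7,[4,7,9]+[12]*14+[7,5,0],15,1.925)
```

```text
plateTopFront 0.07603461333360283
blockNear 0.12036031557421707
blockFar 0.1737397604063925
fixTop 0.18993483222038032
end -209.7 [[np.float64(-0.0036), np.float64(-0.0022), 0], [np.float64(-0.0058), np.float64(-0.0045), 0], [np.float64(-0.0066), np.float64(-0.0067), 0], [np.float64(-0.007), np.float64(-0.0104), 0], [np.float64(-0.0047), np.float64(-0.0116), 0], [np.float64(-0.0022), np.float64(-0.0124), 0], [np.float64(0.0004), np.float64(-0.0125), 0], [np.float64(0.003), np.float64(-0.0122), 0], [np.float64(0.0055), np.float64(-0.0113), 0], [np.float64(0.0077), np.float64(-0.0099), 0], [np.float64(0.0096), np.float64(-0.0081), 0], [np.float64(0.0111), np.float64(-0.0059), 0], [np.float64(0.0121), np.float64(-0.0035), 0], [np.float64(0.0125), np.float64(-0.0009), 0], [np.float64(0.0124), np.float64(0.0017), 0], [np.float64(0.0118), np.float64(0.0043), 0], [np.float64(0.0106), np.float64(0.0066), 0], [np.float64(0.0055), np.float64(0.0049), 0], [np.float64(0.0035), np.float64(0.0039), 0], [np.float64(0.0), np.float64(0.0), 0]]
```

Request:
apply_moves --claw '[0.015, 0.015, 0.015, 0.015, 0.015, 0.015, 0.015, 0.015, 0.015, 0.015, 0.015, 0.015, 0.015, 0.015, 0.015, 0.015, 0.015, 0.015, 0.015, 0.015]' --xyz '[[-0.0036, -0.0022, 0], [-0.0058, -0.0045, 0], [-0.0066, -0.0067, 0], [-0.007, -0.0104, 0], [-0.0047, -0.0116, 0], [-0.0022, -0.0124, 0], [0.0004, -0.0125, 0], [0.003, -0.0122, 0], [0.0055, -0.0113, 0], [0.0077, -0.0099, 0], [0.0096, -0.0081, 0], [0.0111, -0.0059, 0], [0.0121, -0.0035, 0], [0.0125, -0.0009, 0], [0.0124, 0.0017, 0], [0.0118, 0.0043, 0], [0.0106, 0.0066, 0], [0.0055, 0.0049, 0], [0.0035, 0.0039, 0], [0, 0, 0]]' --twist '[[0, 0, 0], [0, 0, 0], [0, 0, 0], [0, 0, 0], [0, 0, 0], [0, 0, 0], [0, 0, 0], [0, 0, 0], [0, 0, 0], [0, 0, 0], [0, 0, 0], [0, 0, 0], [0, 0, 0], [0, 0, 0], [0, 0, 0], [0, 0, 0], [0, 0, 0], [0, 0, 0], [0, 0, 0], [0, 0, 0]]'

```text
clock: 22.15
position: [0.4305, 0.3628, 0.1184]
tool_rot: [-3.14, -0.002, 1.928]
force: [-14.4, 2.9, 17.7]
grip_width: 0.021
finger_force: 35.1
```

```bash
cat > chk.py <<'E'
from circ import *
def chk():
    s=st();p=np.array(s['position'])[:2]-[.4851,.3308];print(np.linalg.norm(p),np.degrees(np.arctan2(p[1],p[0])))
    f=np.array(s['force'][:2]);e=p/np.linalg.norm(p);print('radial F',f@e,'tangential cw F',f@[e[1],-e[0]])
E
python3 - <<'E'
from chk import *
chk()
circ(-209.7,[4,7,9]+[12]*12+[8,5,3,0,0],15,1.925)
E
```

```text
{'clock': 22.15, 'position': [0.4305, 0.3628, 0.1184], 'tool_rot': [-3.14, -0.0022, 1.9276], 'force': [-14.4265, 2.8841, 17.7476], 'moment': [0.5261, 2.8234, -0.0529], 'grip_width': 0.021, 'finger_force': 35.0594, 'qpos': [-0.4284, 0.6184, -0.5284, 1.8416, 0.4183, 0.7943, -0.8176]}
0.06327073220491665 149.64147784844806
radial F 13.906006344682943 tangential cw F -4.802693406049621
end -389.7 [[np.float64(0.0026), np.float64(0.0033), 0], [np.float64(0.0039), np.float64(0.0062), 0], [np.float64(0.0039), np.float64(0.0086), 0], [np.float64(0.003), np.float64(0.0122), 0], [np.float64(0.0004), np.float64(0.0125), 0], [np.float64(-0.0022), np.float64(0.0124), 0], [np.float64(-0.0047), np.float64(0.0116), 0], [np.float64(-0.007), np.float64(0.0104), 0], [np.float64(-0.009), np.float64(0.0087), 0], [np.float64(-0.0106), np.float64(0.0066), 0], [np.float64(-0.0118), np.float64(0.0043), 0], [np.float64(-0.0124), np.float64(0.0017), 0], [np.float64(-0.0125), np.float64(-0.0009), 0], [np.float64(-0.0121), np.float64(-0.0035), 0], [np.float64(-0.0111), np.float64(-0.0059), 0], [np.float64(-0.0066), np.float64(-0.0052), 0], [np.float64(-0.0037), np.float64(-0.0037), 0], [np.float64(-0.0021), np.float64(-0.0024), 0], [np.float64(0.0), np.float64(0.0), 0], [np.float64(0.0), np.float64(0.0), 0]]
```

Request:
apply_moves --claw '[0.015, 0.015, 0.015, 0.015]' --xyz '[[0.0008, -0.001, -0.0002], [0.0007, -0.001, -0.0002], [0, 0, 0], [0, 0, 0]]' --twist '[[0, 0, 0], [0, 0, 0], [0, 0, 0], [0, 0, 0]]'

```text
clock: 22.55
position: [0.4298, 0.3619, 0.1186]
tool_rot: [-3.141, -0.001, 1.926]
force: [-3.2, 0.2, 7.8]
grip_width: 0.0212
finger_force: 33.8
```

```bash
python3 -c "
from chk import *
chk()"
```

```text
{'clock': 22.55, 'position': [0.4298, 0.3619, 0.1186], 'tool_rot': [-3.1414, -0.0006, 1.9259], 'force': [-3.1676, 0.1797, 7.7835], 'moment': [-0.0264, 0.3429, 0.0478], 'grip_width': 0.0212, 'finger_force': 33.8394, 'qpos': [-0.4299, 0.616, -0.5269, 1.8453, 0.4195, 0.7923, -0.8216]}
0.0634776461002666 150.68151823377227
radial F 2.849841611303589 tangential cw F -1.3943228644722687
```

Request:
apply_moves --claw '[0.015, 0.015, 0.015, 0.015, 0.015, 0.015, 0.015, 0.015, 0.015, 0.015, 0.015, 0.015, 0.015, 0.015, 0.015, 0.015, 0.015, 0.015, 0.015, 0.015]' --xyz '[[0.0025, 0.0034, 0], [0.0038, 0.0063, 0], [0.0038, 0.0087, 0], [0.0029, 0.0123, 0], [0.0003, 0.0126, 0], [-0.0023, 0.0125, 0], [-0.0048, 0.0118, 0], [-0.0071, 0.0106, 0], [-0.0091, 0.0088, 0], [-0.0107, 0.0067, 0], [-0.0119, 0.0044, 0], [-0.0125, 0.0018, 0], [-0.0126, -0.0007, 0], [-0.0122, -0.0033, 0], [-0.0112, -0.0057, 0], [-0.0066, -0.0051, 0], [-0.0037, -0.0036, 0], [-0.0021, -0.0023, 0], [0, 0, 0], [0, 0, 0]]' --twist '[[0, 0, 0], [0, 0, 0], [0, 0, 0], [0, 0, 0], [0, 0, 0], [0, 0, 0], [0, 0, 0], [0, 0, 0], [0, 0, 0], [0, 0, 0], [0, 0, 0], [0, 0, 0], [0, 0, 0], [0, 0, 0], [0, 0, 0], [0, 0, 0], [0, 0, 0], [0, 0, 0], [0, 0, 0], [0, 0, 0]]'

```text
clock: 24.55
position: [0.5362, 0.3027, 0.1185]
tool_rot: [3.142, -0.002, 1.926]
force: [-3.3, 4.9, 3.9]
grip_width: 0.0211
finger_force: 33.7
```

```bash
python3 -c "
from chk import *
chk();circ(-29.7,[4,5,5,5,5,5,5,5,4,3,0,0,0],13,1.925)"
```

```text
{'clock': 24.55, 'position': [0.5362, 0.3027, 0.1185], 'tool_rot': [3.1416, -0.0021, 1.9263], 'force': [-3.2715, 4.8916, 3.9308], 'moment': [1.268, 0.7358, -0.0069], 'grip_width': 0.0211, 'finger_force': 33.7215, 'qpos': [-0.2629, 0.6869, -0.5177, 1.6999, 0.4214, 0.8673, -0.6042]}
0.058273595388149815 -28.788860649793676
radial F -5.2228467780136985 tangential cw F -2.711456907246674
end -75.7 [[np.float64(-0.0026), np.float64(-0.0033), 0], [np.float64(-0.0029), np.float64(-0.0044), 0], [np.float64(-0.0025), np.float64(-0.0046), 0], [np.float64(-0.0021), np.float64(-0.0048), 0], [np.float64(-0.0017), np.float64(-0.005), 0], [np.float64(-0.0012), np.float64(-0.0051), 0], [np.float64(-0.0008), np.float64(-0.0052), 0], [np.float64(-0.0003), np.float64(-0.0052), 0], [np.float64(0.0001), np.float64(-0.0042), 0], [np.float64(0.0002), np.float64(-0.0031), 0], [np.float64(0.0), np.float64(0.0), 0], [np.float64(0.0), np.float64(0.0), 0], [np.float64(0.0), np.float64(0.0), 0]]
```

```bash
python3 -c "
from chk import *
c=cam('scene');save('c6',cv2.resize(c[0][270:400,170:310],None,fx=4.5,fy=4.5,interpolation=cv2.INTER_CUBIC))"
```

```text
(no output)
```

View pics/c6.png

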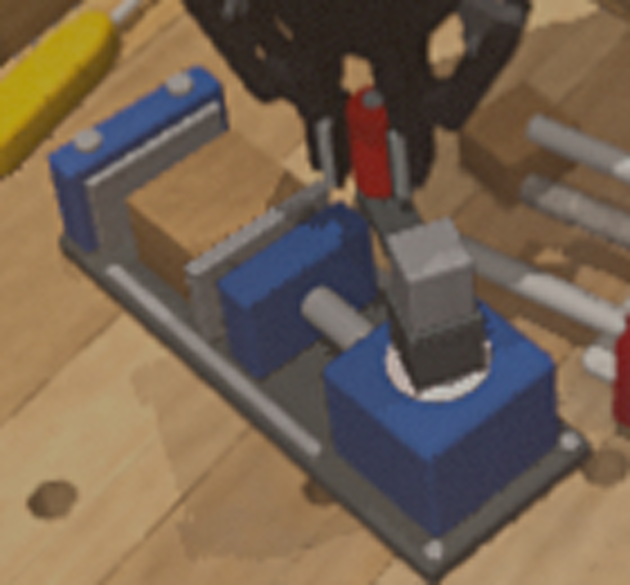

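The jaw plate (190,265) has reached the block, and a gap remains between the block (130,205) and the fixed jaw plate (90,185).

```bash
python3 -c "
from chk import *
c=cam('scene')
R=lambda u,v,z:ray(c,((u+.5)/4.5-.5+170,(v+.5)/4.5-.5+270),z)
a=np.radians(-12);x=np.array([np.cos(a),np.sin(a),0]);y=np.array([-x[1],x[0],0])
for n,p in dict(movL=(190,268,.056),movR=(325,182,.056),blkFarL=(130,205,.052),blkFarR=(220,137,.052),fixL=(92,185,.056),fixR=(218,104,.056)).items():
  d=R(*p)-[.4865,.331,0]; print(n,d@x,d@y)
"
```

```text
movL 0.11920350441429792 0.03397770188546511
movR 0.1176222237538146 -0.037362048172298226
blkFarL 0.17038829143909998 0.02849986678753807
blkFarR 0.17597455093650605 -0.02440129963848984
fixL 0.18843959789309542 0.03497573432244072
fixR 0.1899387120777149 -0.034512258143445225
```

```bash
python3 -c "
from chk import *
circ(-29.7,[4,7,9]+[10]*10+[6,4,0,0],13,1.925)" | sed 's/np.float64//g'
```

```text
end -159.7 [[(-0.0026), (-0.0033), 0], [(-0.0039), (-0.0062), 0], [(-0.0039), (-0.0086), 0], [(-0.0027), (-0.0101), 0], [(-0.0009), (-0.0104), 0], [(0.0009), (-0.0104), 0], [(0.0027), (-0.0101), 0], [(0.0044), (-0.0095), 0], [(0.006), (-0.0086), 0], [(0.0074), (-0.0074), 0], [(0.0086), (-0.006), 0], [(0.0095), (-0.0044), 0], [(0.0101), (-0.0027), 0], [(0.0062), (-0.0008), 0], [(0.0042), (-0.0001), 0], [(0.0), (0.0), 0], [(0.0), (0.0), 0]]
```

Request:
apply_moves --claw '[0.015, 0.015, 0.015, 0.015, 0.015, 0.015, 0.015, 0.015, 0.015, 0.015, 0.015, 0.015, 0.015, 0.015, 0.015, 0.015, 0.015]' --xyz '[[-0.0026, -0.0033, 0], [-0.0039, -0.0062, 0], [-0.0039, -0.0086, 0], [-0.0027, -0.0101, 0], [-0.0009, -0.0104, 0], [0.0009, -0.0104, 0], [0.0027, -0.0101, 0], [0.0044, -0.0095, 0], [0.006, -0.0086, 0], [0.0074, -0.0074, 0], [0.0086, -0.006, 0], [0.0095, -0.0044, 0], [0.0101, -0.0027, 0], [0.0062, -0.0008, 0], [0.0042, -0.0001, 0], [0, 0, 0], [0, 0, 0]]' --twist '[[0, 0, 0], [0, 0, 0], [0, 0, 0], [0, 0, 0], [0, 0, 0], [0, 0, 0], [0, 0, 0], [0, 0, 0], [0, 0, 0], [0, 0, 0], [0, 0, 0], [0, 0, 0], [0, 0, 0], [0, 0, 0], [0, 0, 0], [0, 0, 0], [0, 0, 0]]'

```text
clock: 26.35
position: [0.43, 0.3107, 0.1187]
tool_rot: [3.139, -0.001, 1.925]
force: [9.4, 2.1, -0.4]
grip_width: 0.0214
finger_force: 34.4
```

```bash
python3 -c "
from chk import *
chk();circ(-159.7,[5]*16,13,1.925)" | sed 's/np.float64//g'
```

```text
{'clock': 26.35, 'position': [0.43, 0.3107, 0.1187], 'tool_rot': [3.1387, -0.0006, 1.9252], 'force': [9.4005, 2.1184, -0.3658], 'moment': [0.353, -2.6486, 0.0994], 'grip_width': 0.0214, 'finger_force': 34.4335, 'qpos': [-0.3453, 0.5745, -0.5337, 1.9288, 0.4203, 0.7466, -0.7676]}
0.05869189712936695 -159.98379082402806
radial F -9.557757796235055 tangential cw F -1.2272646944906522
end -239.7 [[(0.0052), (0.0002), 0], [(0.0052), (0.0007), 0], [(0.0051), (0.0011), 0], [(0.005), (0.0016), 0], [(0.0048), (0.002), 0], [(0.0046), (0.0024), 0], [(0.0044), (0.0028), 0], [(0.0042), (0.0032), 0], [(0.0039), (0.0035), 0], [(0.0035), (0.0039), 0], [(0.0032), (0.0042), 0], [(0.0028), (0.0044), 0], [(0.0024), (0.0046), 0], [(0.002), (0.0048), 0], [(0.0016), (0.005), 0], [(0.0011), (0.0051), 0]]
```

Request:
apply_moves --claw '[0.015, 0.015, 0.015, 0.015, 0.015, 0.015]' --xyz '[[0, 0.0007, 0.0002], [0, 0.0006, 0], [0.0052, 0.0002, 0], [0.0052, 0.0007, 0], [0.0051, 0.0011, 0], [0.005, 0.0016, 0]]' --twist '[[0, 0, 0], [0, 0, 0], [0, 0, 0], [0, 0, 0], [0, 0, 0], [0, 0, 0]]'

```text
clock: 26.95
position: [0.4252, 0.3306, 0.1183]
tool_rot: [-3.14, 0.001, 1.925]
force: [-8.0, -5.4, 15.1]
grip_width: 0.0215
finger_force: 35.6
```

```bash
python3 -c "
from chk import *
chk()"
```

```text
{'clock': 26.95, 'position': [0.4252, 0.3306, 0.1183], 'tool_rot': [-3.1399, 0.0012, 1.9253], 'force': [-8.0086, -5.4229, 15.0576], 'moment': [-1.4993, 1.1825, -0.0752], 'grip_width': 0.0215, 'finger_force': 35.5954, 'qpos': [-0.383, 0.5878, -0.5328, 1.9041, 0.4198, 0.7638, -0.7972]}
0.05988996276504668 -179.78944087831218
radial F 8.02844906745262 tangential cw F -5.393421121983678
```

Request:
apply_moves --claw '[0.015, 0.015, 0.015]' --xyz '[[0.0048, 0.002, 0], [0.0046, 0.0024, 0], [0.0044, 0.0028, 0]]' --twist '[[0, 0, 0], [0, 0, 0], [0, 0, 0]]'

```text
clock: 27.25
position: [0.426, 0.3468, 0.1183]
tool_rot: [-3.139, 0.0, 1.926]
force: [-14.9, -2.5, 19.1]
grip_width: 0.021
finger_force: 35.7
```

```bash
python3 -c "
from chk import *
chk()"
```

```text
{'clock': 27.25, 'position': [0.426, 0.3468, 0.1183], 'tool_rot': [-3.1388, 0.0002, 1.9264], 'force': [-14.947, -2.4649, 19.0556], 'moment': [-0.9639, 2.8496, -0.0837], 'grip_width': 0.021, 'finger_force': 35.7161, 'qpos': [-0.4071, 0.602, -0.5322, 1.8757, 0.4195, 0.7792, -0.8114]}
0.061231196965395994 164.86483223473496
radial F 13.784951193553647 tangential cw F -6.282048267392027
```

Request:
apply_moves --claw '[0.015, 0.015, 0.015, 0.015]' --xyz '[[0.0005, -0.0007, -0.0001], [0.0005, -0.0006, -0.0001], [0.0042, 0.0032, 0], [0.0039, 0.0035, 0]]' --twist '[[0, 0, 0], [0, 0, 0], [0, 0, 0], [0, 0, 0]]'

```text
clock: 27.65
position: [0.4285, 0.357, 0.1185]
tool_rot: [-3.14, 0.0, 1.926]
force: [-9.7, -1.6, 12.8]
grip_width: 0.0208
finger_force: 35.0
```

```bash
python3 -c "
from chk import *
chk()"
```

```text
{'clock': 27.65, 'position': [0.4285, 0.357, 0.1185], 'tool_rot': [-3.1396, 0.0003, 1.926], 'force': [-9.7102, -1.6444, 12.8379], 'moment': [-0.7943, 1.7755, -0.0645], 'grip_width': 0.0208, 'finger_force': 34.9872, 'qpos': [-0.4216, 0.6123, -0.5303, 1.8542, 0.4205, 0.7902, -0.8192]}
0.06232668504081824 155.14708274334114
radial F 8.119755979615261 tangential cw F -5.573221500542542
```

Request:
apply_moves --claw '[0.015, 0.015]' --xyz '[[0.0035, 0.0039, 0], [0.0032, 0.0042, 0]]' --twist '[[0, 0, 0], [0, 0, 0]]'

```text
clock: 27.85
position: [0.4334, 0.3669, 0.1186]
tool_rot: [-3.14, -0.001, 1.927]
force: [-11.8, 1.0, 13.9]
grip_width: 0.0211
finger_force: 35.0
```

```bash
python3 -c "
from chk import *
chk()"
```

```text
{'clock': 27.85, 'position': [0.4334, 0.3669, 0.1186], 'tool_rot': [-3.1395, -0.0008, 1.9267], 'force': [-11.7743, 1.0384, 13.9125], 'moment': [-0.2018, 2.4309, -0.063], 'grip_width': 0.0211, 'finger_force': 34.9981, 'qpos': [-0.4318, 0.6252, -0.5293, 1.8279, 0.4205, 0.8035, -0.8202]}
0.0630874526158201 145.08737112781722
radial F 10.249562330611527 tangential cw F -5.887253104699801
```

Request:
apply_moves --claw '[0.015, 0.015]' --xyz '[[0.0036, 0.0038, 0], [0.0024, 0.0046, 0]]' --twist '[[0, 0, 0], [0, 0, 0]]'

```text
clock: 28.05
position: [0.4393, 0.3755, 0.1185]
tool_rot: [-3.14, -0.001, 1.927]
force: [-10.1, 1.5, 12.1]
grip_width: 0.021
finger_force: 34.7
```

```bash
sed -i 's/\.4851,\.3308/.4842,.3318/' chk.py; python3 -c "
from chk import *
chk();circ(-239.7,[5]*12,13,1.925)" | sed 's/np.float64//g'
```

```text
{'clock': 28.05, 'position': [0.4393, 0.3755, 0.1185], 'tool_rot': [-3.1398, -0.0009, 1.9267], 'force': [-10.1469, 1.4929, 12.1313], 'moment': [0.0132, 2.0371, -0.0762], 'grip_width': 0.021, 'finger_force': 34.6545, 'qpos': [-0.4403, 0.6383, -0.5272, 1.8013, 0.4214, 0.817, -0.8197]}
0.0626371099840963 135.77025836301576
radial F 8.312095752601584 tangential cw F -6.00811869357767
end -299.7 [[(0.0007), (0.0052), 0], [(0.0002), (0.0052), 0], [(-0.0002), (0.0052), 0], [(-0.0007), (0.0052), 0], [(-0.0011), (0.0051), 0], [(-0.0016), (0.005), 0], [(-0.002), (0.0048), 0], [(-0.0024), (0.0046), 0], [(-0.0028), (0.0044), 0], [(-0.0032), (0.0042), 0], [(-0.0035), (0.0039), 0], [(-0.0039), (0.0035), 0]]
```

Request:
apply_moves --claw '[0.015]' --xyz '[[0.002, 0.0048, 0]]' --twist '[[0, 0, 0]]'

```text
clock: 28.15
position: [0.443, 0.3794, 0.1186]
tool_rot: [-3.14, -0.002, 1.927]
force: [-10.3, 3.2, 11.4]
grip_width: 0.0213
finger_force: 34.7
```

```bash
python3 -c "
from chk import *
chk()"
```

```text
{'clock': 28.15, 'position': [0.443, 0.3794, 0.1186], 'tool_rot': [-3.1399, -0.0015, 1.9269], 'force': [-10.3226, 3.2465, 11.437], 'moment': [0.3617, 2.2139, -0.0837], 'grip_width': 0.0213, 'finger_force': 34.6529, 'qpos': [-0.4427, 0.6451, -0.5266, 1.7872, 0.4213, 0.8241, -0.8172]}
0.06295718545732494 130.85087743233788
radial F 9.207637556883288 tangential cw F -5.684619314581825
```

Request:
apply_moves --claw '[0.015, 0.015]' --xyz '[[0.002, 0.0046, 0], [0.0011, 0.0051, 0]]' --twist '[[0, 0, 0], [0, 0, 0]]'

```text
clock: 28.35
position: [0.451, 0.3861, 0.1187]
tool_rot: [-3.14, -0.002, 1.927]
force: [-9.6, 4.7, 10.8]
grip_width: 0.0212
finger_force: 34.6
```

```bash
python3 -c "
from chk import *
chk()
c=cam('scene');save('c7',cv2.resize(c[0][270:350,170:260],None,fx=7,fy=7,interpolation=cv2.INTER_CUBIC))"
```

```text
{'clock': 28.35, 'position': [0.451, 0.3861, 0.1187], 'tool_rot': [-3.1403, -0.0021, 1.9271], 'force': [-9.5563, 4.6902, 10.8407], 'moment': [0.7952, 2.1378, -0.0401], 'grip_width': 0.0212, 'finger_force': 34.6054, 'qpos': [-0.4459, 0.6585, -0.5249, 1.7595, 0.4218, 0.838, -0.8107]}
0.06360809470977138 121.42150394047282
radial F 8.98435828263843 tangential cw F -5.709745466415108
```

View pics/c7.png

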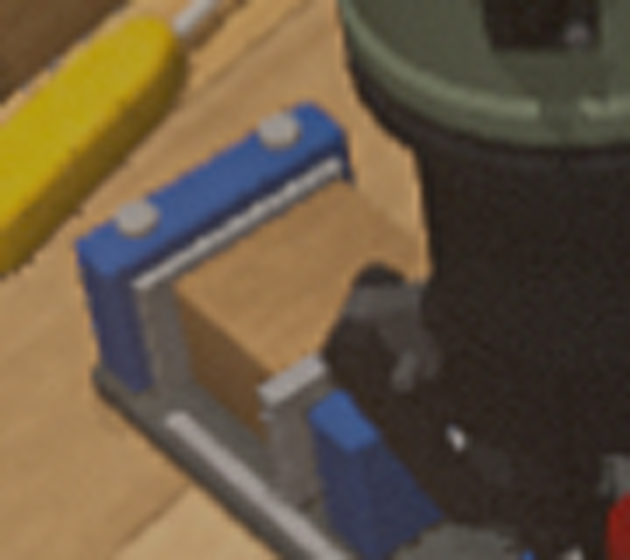

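The block (180,290) is now almost against the fixed jaw plate (140,285). I'll take finer steps.

Request:
apply_moves --claw '[0.015]' --xyz '[[0.0012, 0.0051, 0]]' --twist '[[0, 0, 0]]'

```text
clock: 28.5
position: [0.4553, 0.3889, 0.1187]
tool_rot: [-3.14, -0.002, 1.927]
force: [-8.2, 3.2, 9.7]
grip_width: 0.021
finger_force: 34.5
```

```bash
python3 -c "
from chk import *
chk()"|tail -2
```

```text
0.06397796800468697 116.87440404711971
radial F 6.587624535816912 tangential cw F -5.8326704965897225
```

Request:
apply_moves --claw '[0.015]' --xyz '[[0.0005, 0.0052, 0]]' --twist '[[0, 0, 0]]'

```text
clock: 28.6
position: [0.4602, 0.3913, 0.1187]
tool_rot: [-3.141, -0.002, 1.927]
force: [-8.2, 6.0, 10.0]
grip_width: 0.0215
finger_force: 34.5
```

```bash
python3 -c "
from chk import *
chk()"|tail -2
```

```text
0.06419185040151551 111.94729817989192
radial F 8.616705904980373 tangential cw F -5.382913197912974
```

Request:
apply_moves --claw '[0.015]' --xyz '[[-0.0002, 0.0052, 0]]' --twist '[[0, 0, 0]]'

```text
clock: 28.7
position: [0.4651, 0.3933, 0.1188]
tool_rot: [-3.141, -0.003, 1.927]
force: [-10.8, 6.7, 10.3]
grip_width: 0.0217
finger_force: 34.6
```

```bash
python3 -c "
from chk import *
chk()"|tail -2
```

```text
0.06437176893826682 107.28869813856521
radial F 9.643128797131721 tangential cw F -8.343978307308724
```

Request:
apply_moves --claw '[0.015]' --xyz '[[-0.0007, 0.0052, 0]]' --twist '[[0, 0, 0]]'

```text
clock: 28.8
position: [0.47, 0.3947, 0.1189]
tool_rot: [-3.141, -0.003, 1.927]
force: [-11.8, 7.6, 11.2]
grip_width: 0.021
finger_force: 34.8
```

```bash
python3 -c "
from chk import *
chk()"|tail -2
```

```text
0.06450735774792878 102.7334348183714
radial F 10.010017367472718 tangential cw F -9.811913242014057
```

Request:
apply_moves --claw '[0.015]' --xyz '[[-0.0011, 0.0051, 0]]' --twist '[[0, 0, 0]]'

```text
clock: 28.9
position: [0.475, 0.3957, 0.1189]
tool_rot: [-3.141, -0.004, 1.928]
force: [-12.3, 8.3, 11.5]
grip_width: 0.0212
finger_force: 34.8
```

```bash
python3 -c "
from chk import *
chk()"|tail -2
```

```text
0.06458360967605195 98.17794051818994
radial F 10.000422969110085 tangential cw F -10.939039799102162
```

Request:
apply_moves --claw '[0.015, 0.015]' --xyz '[[0.0007, -0.002, 0], [0, 0, 0]]' --twist '[[0, 0, 0], [0, 0, 0]]'

```text
clock: 29.1
position: [0.4739, 0.3955, 0.119]
tool_rot: [3.141, -0.003, 1.927]
force: [-3.9, 9.1, 9.3]
grip_width: 0.0211
finger_force: 34.4
```

```bash
python3 -c "
from chk import *
chk()"|tail -2
```

```text
0.06448634541693452 99.22737042980138
radial F 9.612324962602774 tangential cw F -2.438804746014843
```

Request:
apply_moves --claw '[0.015, 0.015, 0.015, 0.085, 0.085, 0.085, 0.085, 0.085, 0.085, 0.085, 0.085, 0.085, 0.085, 0.085]' --xyz '[[0.0007, -0.0001, -0.0002], [0.0007, 0, -0.0001], [0, 0, 0], [0, 0, 0], [0, 0, 0], [0, 0, 0], [0, 0, 0], [0, 0, -0.01], [0, 0, -0.02], [0, 0, -0.03], [0, 0, -0.03], [0, 0, -0.03], [0, 0, 0], [0, 0, 0]]' --twist '[[0, 0, 0], [0, 0, 0], [0, 0, 0], [0, 0, 0], [0, 0, 0], [0, 0, 0], [0, 0, 0], [0, 0, 0], [0, 0, 0], [0, 0, 0], [0, 0, 0], [0, 0, 0], [0, 0, 0], [0, 0, 0]]'

```text
clock: 30.5
position: [0.4749, 0.3945, 0.2396]
tool_rot: [3.14, -0.0, 1.925]
force: [-0.6, 0.3, 0.1]
grip_width: 0.0851
finger_force: 0.0
```

```bash
python3 -c "
from chk import *
chk()
c=cam('scene');save('c8',cv2.resize(c[0][260:400,160:320],None,fx=4.2,fy=4.2,interpolation=cv2.INTER_CUBIC))"
```

```text
{'clock': 30.5, 'position': [0.4749, 0.3945, 0.2396], 'tool_rot': [3.1402, -0.0003, 1.925], 'force': [-0.6389, 0.3355, 0.0516], 'moment': [-0.0083, 0.0212, 0.0074], 'grip_width': 0.0851, 'finger_force': 0.0, 'qpos': [-0.4041, 0.5528, -0.5755, 1.5922, 0.3282, 1.0931, -0.7092]}
0.06334361680579281 98.42179166351501
radial F 0.4254661856311996 tangential cw F -0.5828851651024587
```

View pics/c8.png

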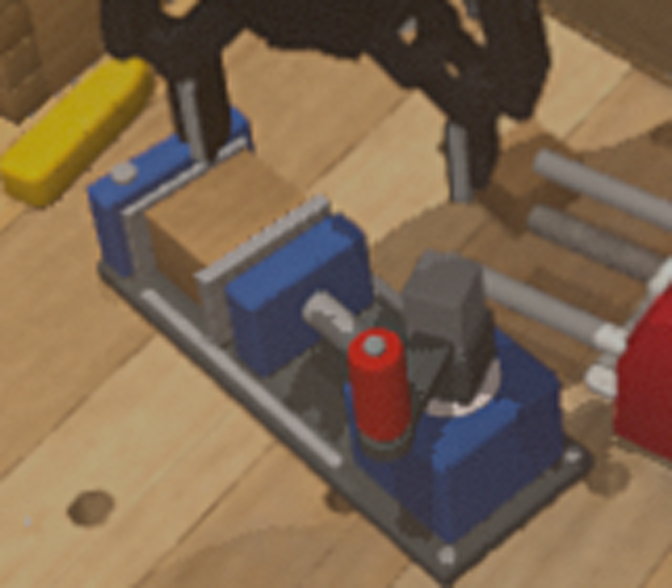

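The crank is seated with its knob at (375,345), the block is clamped between both jaw plates, and the gripper is clear above. I'm handing in the job.

```bash
python3 -c "
from workcell import bot
print(bot.job_done())"
```

```text
the job is handed in; nothing more can be done
None
```

The crank is seated on the shaft and was wound clockwise about 2½ turns until the jaw gripped the block, at roughly 75–80 N judged from the force at the knob; I then let go and handed the job in at about 30.5 s, and no verdict was returned.

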